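Slide the cutting template onto its locating pins

ROBOT

A 7-joint arm with a two-finger parallel gripper is mounted at the origin on the work surface. World frame = base frame: x ahead of the robot, y to its left, z up, the work surface at z = 0. Lengths are in m, angles in rad, forces in N, time in s.
With the tool pointing down it reaches from about 0.4 to 0.9 m from the base axis. Payload 5.6 kg.
Tool frame: the origin (TCP) lies at the very end of the fingers, on their centre line; the grasp point (between the pads) lies 19 mm behind it; z points along the fingers, y is the line along which they close (so a half turn about z gives the same grasp; the last joint's range is limited). The gripper opens to 92 mm and grips with 3 to 60 N. Pads are 20 mm wide; open, the fingers measure 128 mm over their backs; the gripper's body (75 mm by 189 mm) begins 69 mm behind the grasp point.
Start: joints at [-1.333, 0.468, -0.012, 1.603, 0.006, 1.071, -0.056], TCP at [0.18, 0.625, 0.215] pointing down, gripper open.
Joint ranges: [-2.53, 2.53], [-0.31, 2.02], [-1.57, 1.55], [0.28, 2.44], [-1.29, 4.43], [0.15, 1.84], [-2.92, 2.92]. Speed limits (rad/s): [2.57, 2.57, 3.14, 3.14, 3.14, 3.14, 3.14].

INTERFACE

Orientations are given as a rotation vector (axis times angle).
In Python, from cell import telemetry, eyes, r gives the robot as it stands.
- The arm moves only by the tool step_arm, never from a script. Its argument "targets" is a list of rows, each a list of 5 numbers: the opening, from 0 (shut) to 1 (fully open), then the shift along the tool's x, y, z in cm, then the turn about the tool's z in degrees. In form: [[fingers, x, y, z, spin], ...]. A call has exactly 5 rows; each row shifts and turns the commanded pose from where the row before left it, along the tool's axes as they then stand; what a row does not reach is not made up. A row lasts 1/8 s, in which the tool goes at most 62.5 mm and 10.7 degrees, less where a joint would pass 70% of its speed; a pose out of reach is approached as far as the arm can. A call is refused whole if a number of a shift passes 6.25 or a number of a turn 10.7, either way. A call with a gripper value outside its range is refused whole. The fingers move at their own pace and stop on an object; "squeeze" is the grip in N (left out, the last holds). Time passes only in rows, so rows that do not move let the fingers close, or fill a call up. It gives the time, the measured TCP pose, the force, the opening and the grip force at its end, in the units of the state.
- telemetry.get_obs(): the state, without advancing time (a new reading comes with each control period).
- eyes.read_camera(name): name is "side" or "top" or "wrist"; returns the picture (400x640x3 uint8, blue, green, red); there is no depth.
- eyes.calibration(name): a dict with "mtx" (3x3 intrinsics, pixels), "rvec" (rotation vector, rad) and "tvec" (3), from world to camera coordinates, as OpenCV has them; the wrist camera has in their place "hand_eye" (4x4, takes a point from camera to tool coordinates, whose origin is the TCP and whose axes are the flange's). Camera axes: x right, y down, z forward; pixel columns grow to the right and rows downward; lengths in m; the calibration is good to about 2 mm. A picture is of the moment at which its call begins: read the wrist's pose just before it. calibration takes no time and is no camera call.
- r.job_done(): hands the job in; it is judged then, once.
The state is a dict: "time_s": time; "joint_positions": joint angles; "joint_velocities": joint speeds; "tau": joint torques, N m; "tool_pos": TCP position; "ee_rot": TCP orientation; "wrist_force": force on the tool from outside, world axes, zero at the start; "moment": the same for the moment, N m; "gripper_width": finger opening in m; "grasp_force": force on a finger pad.
Only numpy, scipy, OpenCV 4.12 (cv2) and the standard library are available. Lean on these libraries where they do the work, as an engineer would, in place of code of your own. Each camera call takes 0.05 s, during which the arm holds its last target. There are 200 camera calls.

TASK

The aluminium cutting template lies askew on the white punching board, propped up on the board's two locating pins. Push it sideways across the board with the fingertips, squaring it against the guide rail if that helps, until its two small holes drop over the two pins and it lies flat on the board. Only slide it: do not pick it up, and leave the glue bottle, the cutter tub and the bead box where they are.

Things in the scene. Friction and masses are not known exactly. Their poses are not given: they have to be found in the camera images.
- board: White plastic punching board fixed to the bench, 240 (its x) x 320 (its y) x 15 mm thick; origin at the centre of its underside, z up, flat top 15 mm above it. Two fixed steel pins, 8 mm diameter, tips tapered, stand 10 mm proud of its top at board (x, y) = (-24, 0) and (24, 0) mm; a guide rail runs along its far (+x) side.
- template: Loose aluminium plate 110 (its x) x 130 (its y) x 8 mm, about 0.28 kg; origin at the centre of its underside, z up. Two 12 mm through holes for the pins at its (x, y) = (-24, 0) and (24, 0) mm; the two 29 mm windows at (-22, 36) and (22, 36) mm are only for cutting. Seated, its origin is at board (0, 0, 15) mm, axes parallel to the board's; the pins then show 2 mm above its top.
- pin_near (a point): Foot of the pin nearer the robot, centre, on the board's top (board (-24, 0, 15) mm)
- pin_far (a point): Foot of the pin nearer the guide rail, centre, on the board's top (board (+24, 0, 15) mm)
- hole_near (a point): Centre of the template's hole at its x = -24 mm, on the underside; must end on pin_near. At the start the template rests, tilted about 0.1 rad, on the pin tips and on its +y edge, which touches the board; it is shifted 22 to 50 mm to the board's +y and 10 to 22 mm to its -x (away from the rail) from its seated place, and turned up to 0.1 rad.
- hole_far (a point): Centre of the template's hole at its x = +24 mm, on the underside; must end on pin_far
- glue: White glue bottle, 40 mm diameter, 85 mm tall, loose, beyond the guide rail; origin at the centre of its underside. Not to be moved.
- cutters: Grey round tub, 84 mm across the rim, 40 mm tall, loose, past the board's -y end; origin at the centre of its underside. Not to be moved.
- bead_box: Clear plastic bead box 75 x 55 x 24 mm, loose, beyond the guide rail; origin at the centre of its underside. Not to be moved.
- rail_face (a point): Middle of the foot of the guide rail's inner face, at board (55.5, 0, 15) mm. The fixed aluminium rail is 14 mm wide, 10 mm high above the board's top and 280 mm long, parallel to the board's y; its face looks to the board's -x. The seated template is parallel to it with 0.5 mm to spare.

How it is judged:
By the outcome, as a careful person would: the job done as asked, in the order asked, and still so for the second after the job is handed in, with the robot touching nothing.
It also fails if it takes over 61 s, if anything falls off the work surface, if the arm or the gripper's body presses on something with over 40 N, if the wrist force passes 120 N, or if a joint passes its speed limit or range.

## Working session

There is one attempt and no reset: what is moved stays moved. The work goes in short steps, Python scripts to look and compute and a tool call to move; the robot and the scene stay as the last step left them, time stands still between calls to the robot, and variables do not carry over. Pictures are saved under pics/ and viewed, at most 10 in all, crops included, and the job is handed in when it is done.

Besides the shell and the picture viewer there is one more tool, called after "Call:" by a JSON object that holds its "fn" and its "kwargs". step_arm: Moves the arm, as the interface text tells. Its arguments: {"type":"object","properties":{"targets":{"type":"array","items":{"type":"array","items":{"type":"number"}}},"squeeze":{"type":"number"}},"required":["targets"]}

```bash
mkdir -p pics; cat > h.py <<'E'
import numpy as np, cv2
from cell import telemetry, eyes, r
E
python3 - <<'E'
from h import *
for n in ["side","top","wrist"]:
    print(n,eyes.calibration(n))
    cv2.imwrite(f"pics/{n}0.png",eyes.read_camera(n))
print(telemetry.get_obs())
E
```

```text
side {'mtx': array([[398.30764497,   0.        , 324.01470597],
       [  0.        , 398.30764497, 204.07103919],
       [  0.        ,   0.        ,   1.        ]]), 'rvec': array([ 0.30616977, -2.82974668,  1.14244206]), 'tvec': array([0.63469233, 0.16357531, 0.6851291 ])}
top {'mtx': array([[456.67521328,   0.        , 322.7972808 ],
       [  0.        , 456.67521328, 200.84626373],
       [  0.        ,   0.        ,   1.        ]]), 'rvec': array([ 2.188313  , -2.20126407,  0.08644857]), 'tvec': array([-0.04047863,  0.64997433,  0.89000059])}
wrist {'mtx': array([[332.73026983,   0.        , 317.02906975],
       [  0.        , 332.73026983, 195.99628245],
       [  0.        ,   0.        ,   1.        ]]), 'hand_eye': array([[ 4.58375570e-04, -9.63216308e-01, -2.68726876e-01,
         7.57485153e-02],
       [ 9.99999724e-01,  5.98668089e-04, -4.40117582e-04,
        -1.63792114e-04],
       [ 5.84806638e-04, -2.68726600e-01,  9.63216317e-01,
        -1.69471168e-01],
       [ 0.00000000e+00,  0.00000000e+00,  0.00000000e+00,
         1.00000000e+00]])}
{'time_s': 0.15, 'joint_positions': array([-1.33300963,  0.46819928, -0.01162212,  1.60338027,  0.00600347,
        1.07141645, -0.05633372]), 'joint_velocities': array([ 6.86210357e-04, -2.91117577e-04,  1.26095984e-03, -3.01694129e-03,
       -1.11890343e-03,  3.49258312e-05, -7.64293045e-04]), 'tau': array([ 1.36699422e-03, -5.20948112e+01, -1.21396920e-02, -2.43973321e+01,
       -5.66838286e-02,  1.52837526e-02,  9.19497506e-05]), 'tool_pos': array([0.18005081, 0.62410601, 0.21385652]), 'ee_rot': array([-4.39722605e-01, -3.11057181e+00,  2.14501199e-03]), 'wrist_force': array([-0.35236607,  0.2827001 ,  0.13749904]), 'moment': array([ 0.01582577, -0.03643539,  0.01644833]), 'grasp_force': 0.0, 'gripper_width': 0.09191304289457375}
```

View pics/side0.png

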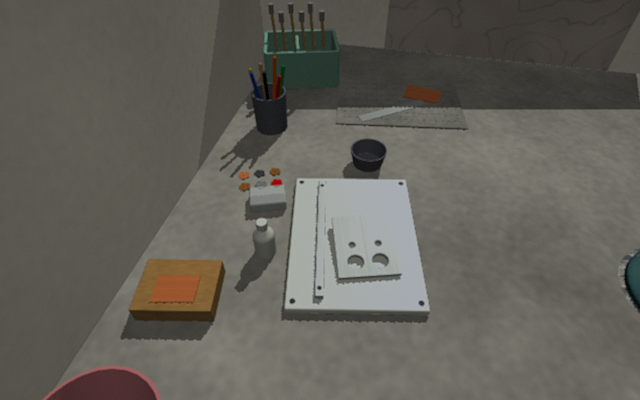

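```bash
python3 - <<'E'
from h import *
im=cv2.imread("pics/top0.png"); cv2.imwrite("pics/top0f.png",im)
E
```

```text
(no output)
```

View pics/top0.png

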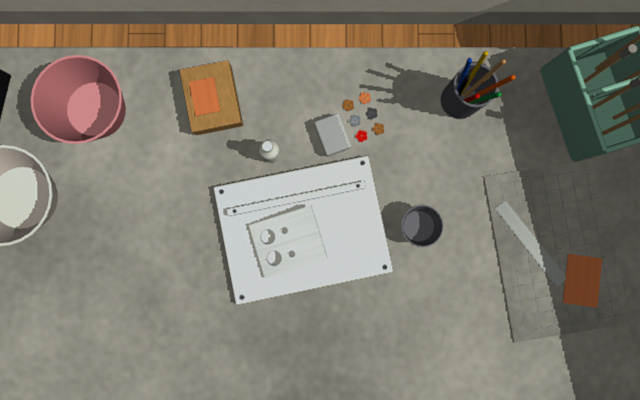

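The side view shows the board with the rail and the tilted template, windows toward +y. In the top view the board corners are at about (212,186), (368,157), (392,271) and (237,304). The template is around (288,240). I'll enlarge the top view.

```bash
python3 - <<'E'
from h import *
im=cv2.imread("pics/top0.png")[152:307,200:400]
im=cv2.convertScaleAbs(im,alpha=1.6,beta=-110)
cv2.imwrite("pics/top0c.png",cv2.resize(im,None,fx=3.8,fy=3.8,interpolation=cv2.INTER_CUBIC))
im=cv2.imread("pics/side0.png")[170:320,275:440]
im=cv2.convertScaleAbs(im,alpha=1.6,beta=-110)
cv2.imwrite("pics/side0c.png",cv2.resize(im,None,fx=4,fy=4,interpolation=cv2.INTER_CUBIC))
E
```

```text
(no output)
```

View pics/top0c.png

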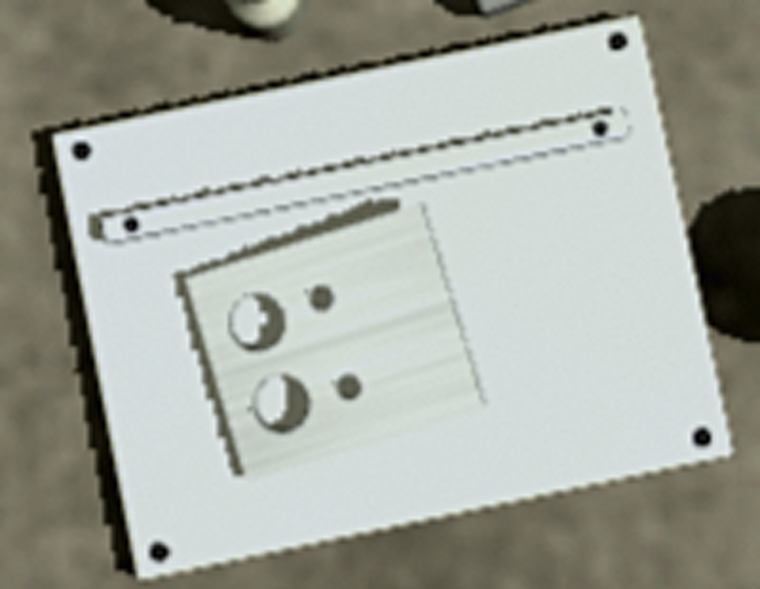

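View pics/side0c.png

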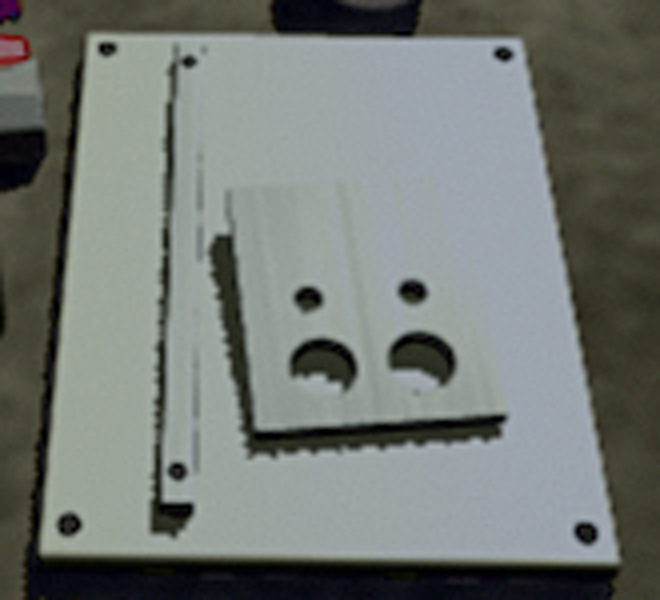

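The crop gives the board corners, the template corners, the holes at about (321,297) and (348,386), and the windows, in both views. I'll fit both poses from the two views.

```bash
cat > fit.py <<'E'
from h import *
from scipy.optimize import least_squares
from scipy.spatial.transform import Rotation as R
T=lambda l:np.array(l,float)/3.8+[200,152]
S=lambda l:np.array(l,float)/4+[275,170]
def proj(n,P):
    c=eyes.calibration(n); return cv2.projectPoints(np.array(P,float),c["rvec"],c["tvec"],c["mtx"],None)[0][:,0]
Bp=np.array([[120,160,15],[120,-160,15],[-120,-160,15],[-120,160,15]])/1e3
Tp=np.array([[55,65,8],[55,-65,8],[-55,-65,8],[-55,65,8],[24,0,8],[-24,0,8],[22,36,8],[-22,36,8]])/1e3
def tf(p,P): return R.from_rotvec(p[3:]).apply(P)+p[:3]
def fit(obs,P,p0):
    f=lambda p:np.concatenate([(proj(n,tf(p,P[i]))-o).ravel() for n,i,o in obs])
    s=least_squares(f,p0,x_scale=[.01]*3+[.1]*3,loss="soft_l1"); return s.x,f(s.x)
E
cat > f0.py <<'E'
from fit import *
b,rb=fit([("top",range(4),T([[52,133],[640,15],[734,453],[137,578]])),("side",range(4),S([[40,556],[87,34],[522,38],[620,565]]))],Bp,[.6,.05,0,0,0,.2])
t,rt=fit([("top",range(8),T([[183,275],[422,203],[486,403],[241,472],[321,297],[348,386],[256,321],[281,403]])),("side",[0,1,3,4,5,6,7],S([[252,430],[228,188],[506,417],[309,299],[413,291],[323,366],[422,359]]))],Tp,[.6,.05,.02,0,0,.2])
np.set_printoptions(precision=4,suppress=True)
print(b,rb.round(1));print(t,rt.round(1))
Rb=R.from_rotvec([0,0,b[5]])
rel=Rb.inv()*R.from_rotvec(t[3:])
print("rel mm",Rb.inv().apply(t[:3]-b[:3])*1e3,"eul zyx",rel.as_euler('ZYX'))
np.save("b.npy",b)
for q in [[0,0,15],[-24,0,15],[24,0,15]]: print(q,tf(b,np.array(q)/1e3))
print("corners board frame",Rb.inv().apply(tf(t,Tp)-b[:3])*1e3)
E
python3 f0.py
```

```text
[ 0.593  -0.005  -0.0039  0.0049  0.006   0.1971] [-0.   0.1  0.2 -0.2  0.5  0.9  0.2  1.1 -1.3  0.2 -0.5  0.  -0.2  0.2
  0.   0.1]
[ 0.5685  0.0245  0.0205 -0.0875 -0.0214  0.2903] [ 0.5  0.6  0.1  0.3 -0.4  1.4  1.1  2.3 -0.2  0.3 -0.2  0.3 -0.1  0.3
 -0.3  0.1  0.1 -0.3 -0.5 -0.1 -0.4 -0.7 -0.7 -0.3 -0.8  0.4 -0.7  0.
 -0.9  0.4]
rel mm [-18.1657  33.6746  24.4228] eul zyx [ 0.0938 -0.0085 -0.0894]
[0, 0, 15] [ 0.593  -0.0051  0.0111]
[-24, 0, 15] [ 0.5695 -0.0098  0.0112]
[24, 0, 15] [ 0.6166 -0.0004  0.011 ]
corners board frame [[ 30.4434 103.9898  27.0557]
 [ 42.4699 -24.9318  38.6574]
 [-67.0428 -35.2316  37.7255]
 [-79.0694  93.69    26.1238]
 [  5.594   36.6263  32.5939]
 [-42.1934  32.1319  32.1873]
 [  0.2724  72.1404  29.3642]
 [-43.5327  68.0205  28.9915]]
```

```bash
cat > plan.py <<'E'
import sys
from fit import *
b=np.load("b.npy")
def plan(bx,by,z,ang): # board mm, world z m, angle of tool y in board frame deg; shift (before spin) cm, spin deg
    o=telemetry.get_obs(); M=R.from_rotvec(o["ee_rot"]).as_matrix()
    Rb=R.from_rotvec([0,0,b[5]]).as_matrix()
    w=Rb@[bx/1e3,by/1e3,0]+b[:3]; w[2]=z
    a=np.degrees(np.arctan2(M[1,1],M[0,1]))-np.degrees(b[5])
    print("t",o["time_s"],"pos",o["tool_pos"].round(4),"board",((Rb.T@(o["tool_pos"]-b[:3]))[:2]*1e3).round(1),"ang",a.round(2),"F",o["wrist_force"].round(1),"w",o["gripper_width"].round(4),"j",o["joint_positions"].round(2))
    print("shift cm",(M.T@(w-o["tool_pos"])*100).round(2),"spin",round(-((ang-a+180)%360-180),2), "Fboard",(Rb.T@o["wrist_force"]).round(1), "tilt",M[:,2].round(4))
plan(*map(float,sys.argv[1:]))
E
python3 plan.py -100 34 0.15 90; python3 plan.py -100 34 0.15 -90
```

```text
Traceback (most recent call last):
  File "plan.py", line 11, in <module>
    plan(*map(float,sys.argv[1:]))
    ~~~~^^^^^^^^^^^^^^^^^^^^^^^^^^
  File "plan.py", line 9, in plan
    print("t",o["time_s"],"pos",o["tool_pos"].round(4),"board",((Rb.T@(o["tool_pos"]-b[:3]))[:2]*1e3).round(1),"ang",a.round(2),"F",o["wrist_force"].round(1),"w",o["gripper_width"].round(4),"j",o["joint_positions"].round(2))
                                                                                                                                                                  ^^^^^^^^^^^^^^^^^^^^^^^^
AttributeError: 'float' object has no attribute 'round'
Traceback (most recent call last):
  File "plan.py", line 11, in <module>
    plan(*map(float,sys.argv[1:]))
    ~~~~^^^^^^^^^^^^^^^^^^^^^^^^^^
  File "plan.py", line 9, in plan
    print("t",o["time_s"],"pos",o["tool_pos"].round(4),"board",((Rb.T@(o["tool_pos"]-b[:3]))[:2]*1e3).round(1),"ang",a.round(2),"F",o["wrist_force"].round(1),"w",o["gripper_width"].round(4),"j",o["joint_positions"].round(2))
                                                                                                                                                                  ^^^^^^^^^^^^^^^^^^^^^^^^
AttributeError: 'float' object has no attribute 'round'
```

```bash
sed -i 's/o\["gripper_width"\].round(4)/round(float(o["gripper_width"]),4)/' plan.py
python3 plan.py -100 34 0.15 90|tail -1; python3 plan.py -100 34 0.15 -90
```

```text
shift cm [-46.67 -50.57   6.46] spin -27.39 Fboard [-0.3  0.3  0.1] tilt [-3.0e-04 -1.3e-03 -1.0e+00]
t 0.15 pos [0.1801 0.6241 0.2139] board [-281.7  697.8] ang 62.61 F [-0.4  0.3  0.1] w 0.0919 j [-1.33  0.47 -0.01  1.6   0.01  1.07 -0.06]
shift cm [-46.67 -50.57   6.46] spin 152.61 Fboard [-0.3  0.3  0.1] tilt [-3.0e-04 -1.3e-03 -1.0e+00]
```

Call:
{"fn": "step_arm", "kwargs": {"targets": [[0.7,-3.1,-3.4,0.3,0],[0.7,-3.1,-3.4,0.3,0],[0.7,-3.1,-3.4,0.3,0],[0.7,-3.1,-3.4,0.3,0],[0.7,-3.1,-3.4,0.3,0]]}}

```text
time_s: 0.78
tool_pos: [0.2825, 0.4167, 0.1994]
ee_rot: [0.44, 3.111, -0.0]
wrist_force: [0.6, -0.2, -0.3]
gripper_width: 0.0646
grasp_force: 0.0
```

Call:
{"fn": "step_arm", "kwargs": {"targets": [[0.7,-3.1,-3.4,0.3,0],[0.7,-3.1,-3.4,0.3,0],[0.7,-3.1,-3.4,0.3,0],[0.7,-3.1,-3.4,0.3,0],[0.7,-3.1,-3.4,0.3,0]]}}

```text
time_s: 1.4
tool_pos: [0.3842, 0.2105, 0.1846]
ee_rot: [0.44, 3.11, 0.0]
wrist_force: [0.4, 0.4, -0.7]
gripper_width: 0.0642
grasp_force: 0.0
```

Call:
{"fn": "step_arm", "kwargs": {"targets": [[0.7,-3.1,-3.4,0.3,0],[0.7,-3.1,-3.4,0.3,0],[0.7,-3.1,-3.4,0.3,0],[0.7,-3.1,-3.4,0.3,0],[0.7,-3.1,-3.4,0.3,0]]}}

```text
time_s: 2.02
tool_pos: [0.486, 0.0043, 0.1695]
ee_rot: [0.439, 3.111, 0.0]
wrist_force: [-0.2, -0.1, 0.3]
gripper_width: 0.0644
grasp_force: 0.0
```

Call:
{"fn": "step_arm", "kwargs": {"targets": [[0.7,0,0,0,-9],[0.7,0,0,0,-9],[0.7,0,0,0,-9.4],[0.7,0,0,0,0],[0.7,0,0,0,0]]}}

```text
time_s: 2.65
tool_pos: [0.4855, 0.0056, 0.1695]
ee_rot: [0.305, -3.127, -0.0]
wrist_force: [0.4, 0.8, -0.2]
gripper_width: 0.0644
grasp_force: 0.0
```

```bash
python3 plan.py -100 34 0.06 90
```

```text
t 2.65 pos [0.4855 0.0056 0.1695] board [-103.3   31.4] ang 89.85 F [ 0.4  0.8 -0.2] w 0.0644 j [-0.33  0.25  0.29  2.05 -0.09  0.85  1.78]
shift cm [-0.33  0.26 10.95] spin -0.15 Fboard [ 0.6  0.8 -0.2] tilt [-1.e-04  0.e+00 -1.e+00]
```

```bash
python3 - <<'E'
from h import *
im=eyes.read_camera("wrist"); cv2.imwrite("pics/w1.png",im)
cv2.imwrite("pics/w1v.png",cv2.resize(cv2.convertScaleAbs(im,alpha=1.5,beta=-90),(800,500)))
E
```

```text
(no output)
```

View pics/w1v.png

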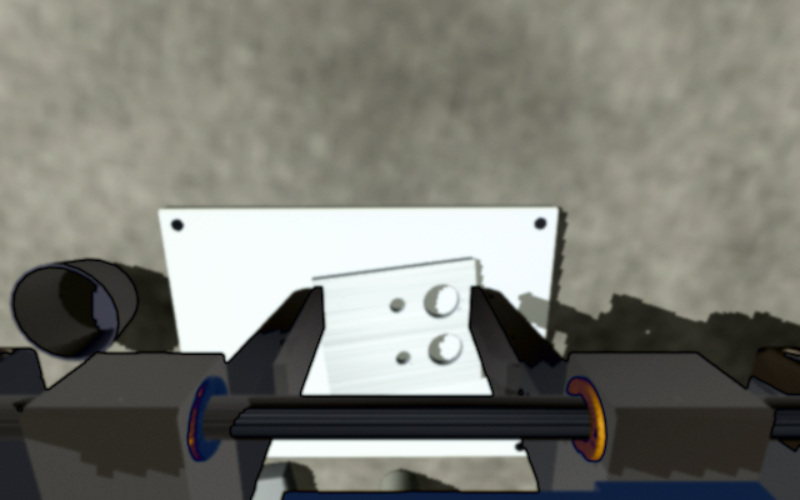

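The wrist view shows the board's -x corners at about (160,208) and (558,208), and the tub clear to the left. The fingertips will come down by the template's near edge. I'll check the board's place against this view.

```bash
python3 - <<'E'
from fit import *
b=np.load("b.npy");o=telemetry.get_obs();c=eyes.calibration("wrist");H=c["hand_eye"]
M=R.from_rotvec(o["ee_rot"]).as_matrix()
Rb=R.from_rotvec([0,0,b[5]])
for nm,p,z in [("-x-y",(160,208),.015),("-x+y",(558,208),.015),("T -x-y",(313,278),.034),("T -x+y",(473,258),.024),("hole n",(398,305),.030),("hole f",(403,357),.030)]:
    d=M@H[:3,:3]@np.linalg.inv(c["mtx"])@[p[0]*.8,p[1]*.8,1]; q=M@H[:3,3]+o["tool_pos"]
    w=q+d*(z-q[2])/d[2]; print(nm,w.round(4),"board",(Rb.inv().apply(w-b[:3])*1e3).round(1))
E
```

```text
-x-y [ 0.5063 -0.1807  0.015 ] board [-119.3 -155.3   18.9]
-x+y [0.4453 0.1275 0.015 ] board [-118.9  158.8   18.9]
T -x-y [ 0.5334 -0.0513  0.034 ] board [-67.5 -33.7  37.9]
T -x+y [0.496  0.0695 0.024 ] board [-80.5  92.   27.9]
hole n [0.5445 0.0185 0.03  ] board [-42.9  32.5  33.9]
hole f [0.5897 0.0317 0.03  ] board [ 4.  36.6 33.9]
```

Call:
{"fn": "step_arm", "kwargs": {"targets": [[0.7,0.1,0.2,4,0],[0.7,0,0,4,0],[0.7,0,0,4,0],[0.7,0,0,2,0],[0.7,0,0,0.7,0]]}}

```text
time_s: 3.32
tool_pos: [0.4834, 0.0073, 0.0214]
ee_rot: [0.308, -3.124, 0.0]
wrist_force: [-0.3, -0.4, -0.0]
gripper_width: 0.0642
grasp_force: 0.0
```

```bash
python3 plan.py -80 34 0.0185 90
```

```text
t 3.325 pos [0.4834 0.0073 0.0214] board [-105.    33.5] ang 89.96 F [-0.3 -0.4 -0. ] w 0.0642 j [-0.26  0.51  0.22  2.14 -0.21  0.52  1.88]
shift cm [-2.5   0.05  0.29] spin -0.04 Fboard [-0.4 -0.3 -0. ] tilt [-2.2e-03 -5.0e-04 -1.0e+00]
```

Call:
{"fn": "step_arm", "kwargs": {"targets": [[0.7,0,0,0.1,0],[0.7,0,0,0.1,0],[0.7,-0.3,0,0,0],[0.7,-0.4,0,0,0],[0.7,-0.4,0,0,0]]}}

```text
time_s: 3.95
tool_pos: [0.4956, 0.0097, 0.0209]
ee_rot: [-0.309, 3.125, 0.0]
wrist_force: [-0.2, -0.1, 0.5]
gripper_width: 0.0644
grasp_force: 0.0
```

Call:
{"fn": "step_arm", "kwargs": {"targets": [[0.7,-0.3,0,0,0],[0.7,-0.3,0,0,0],[0.7,-0.3,0,0,0],[0.7,-0.3,0,0,0],[0.7,-0.3,0,0,0]]}}

```text
time_s: 4.58
tool_pos: [0.5095, 0.0126, 0.0204]
ee_rot: [0.31, -3.126, -0.0]
wrist_force: [-1.4, 0.9, 0.3]
gripper_width: 0.0645
grasp_force: 0.7
```

```bash
python3 plan.py -65 34 0.0185 90; python3 - <<'E'
from h import *
cv2.imwrite("pics/side1.png",eyes.read_camera("side"))
E
```

```text
t 4.575 pos [0.5095 0.0126 0.0204] board [-78.4  33.6] ang 90.03 F [-1.4  0.9  0.3] w 0.0645 j [-0.27  0.54  0.22  2.08 -0.21  0.55  1.87]
shift cm [-1.34  0.04  0.19] spin 0.03 Fboard [-1.2  1.2  0.3] tilt [-7.e-04  1.e-04 -1.e+00]
```

Call:
{"fn": "step_arm", "kwargs": {"targets": [[0.7,-0.2,0,0.1,0],[0.7,-0.2,0,0,0],[0.7,-0.2,0,0,0],[0.7,-0.2,0,0,0],[0.7,-0.1,0,0,0]]}}

```text
time_s: 5.25
tool_pos: [0.5188, 0.0142, 0.0196]
ee_rot: [-0.309, 3.126, -0.0]
wrist_force: [-1.6, 0.2, 0.9]
gripper_width: 0.0646
grasp_force: 0.8
```

Call:
{"fn": "step_arm", "kwargs": {"targets": [[0.7,-0.1,0,0,0],[0.7,-0.1,0,0,0],[0.7,-0.1,0,0,0],[0.7,0,0,0,0],[0.7,0,0,0,0]]}}

```text
time_s: 5.88
tool_pos: [0.5217, 0.0149, 0.0196]
ee_rot: [-0.309, 3.126, 0.0]
wrist_force: [-0.2, 0.3, -0.1]
gripper_width: 0.0642
grasp_force: 0.5
```

```bash
python3 plan.py -65 34 0.0185 90; python3 - <<'E'
from h import *
im=eyes.read_camera("top");cv2.imwrite("pics/top1.png",im)
im=cv2.convertScaleAbs(im[152:307,200:400],alpha=1.6,beta=-110)
cv2.imwrite("pics/top1c.png",cv2.resize(im,None,fx=3.8,fy=3.8,interpolation=cv2.INTER_CUBIC))
im=eyes.read_camera("side");cv2.imwrite("pics/side1.png",im)
im=cv2.convertScaleAbs(im[170:320,275:440],alpha=1.6,beta=-110)
cv2.imwrite("pics/side1c.png",cv2.resize(im,None,fx=4,fy=4,interpolation=cv2.INTER_CUBIC))
E
```

```text
t 5.875 pos [0.5217 0.0149 0.0196] board [-66.   33.5] ang 90.02 F [-0.2  0.3 -0.1] w 0.0642 j [-0.27  0.55  0.22  2.05 -0.21  0.56  1.87]
shift cm [-0.1   0.05  0.11] spin 0.02 Fboard [-0.2  0.3 -0.1] tilt [ 5.e-04  1.e-04 -1.e+00]
```

View pics/side1c.png

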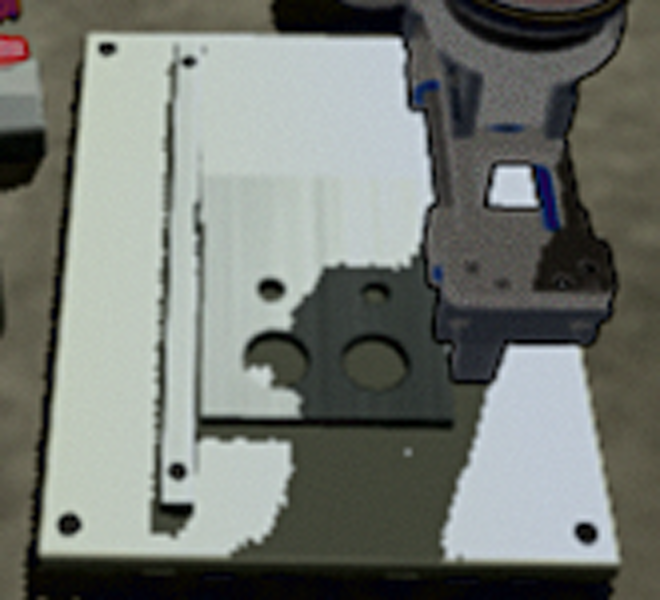

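The template is now square and its +x edge is almost at the rail; the holes are at about (272,289) and (376,293). I'll nudge on until the rail resists.

Call:
{"fn": "step_arm", "kwargs": {"targets": [[0.7,-0.1,0,0,0],[0.7,-0.05,0,0,0],[0.7,-0.05,0,0,0],[0.7,0,0,0,0],[0.7,0,0,0,0]]}}

```text
time_s: 6.6
tool_pos: [0.5235, 0.0153, 0.0196]
ee_rot: [-0.31, 3.126, 0.0]
wrist_force: [-1.5, -0.3, 0.8]
gripper_width: 0.0645
grasp_force: 0.8
```

```bash
python3 plan.py -65 34 0.0185 90
```

```text
t 6.6 pos [0.5235 0.0153 0.0196] board [-64.2  33.5] ang 90.02 F [-1.5 -0.3  0.8] w 0.0645 j [-0.27  0.55  0.22  2.04 -0.21  0.56  1.87]
shift cm [0.08 0.05 0.11] spin 0.02 Fboard [-1.5 -0.   0.8] tilt [ 1.e-04  0.e+00 -1.e+00]
```

Call:
{"fn": "step_arm", "kwargs": {"targets": [[0.7,-0.05,0,0,0],[0.7,-0.05,0,0,0],[0.7,0,0,0,0],[0.7,0,0,0,0],[0.7,0,0,0,0]]}}

```text
time_s: 7.22
tool_pos: [0.5239, 0.0153, 0.0195]
ee_rot: [0.309, -3.125, -0.0]
wrist_force: [-4.2, -0.5, 2.3]
gripper_width: 0.0644
grasp_force: 2.2
```

Call:
{"fn": "step_arm", "kwargs": {"targets": [[0.7,-0.05,0,0,0],[0.7,0,0,0,0],[0.7,0,0,0,0],[0.7,0,0,0,0],[0.7,0,0,0,0]]}}

```text
time_s: 7.85
tool_pos: [0.5239, 0.0153, 0.0194]
ee_rot: [0.309, -3.124, -0.0]
wrist_force: [-5.9, -1.8, 3.1]
gripper_width: 0.0643
grasp_force: 2.8
```

```bash
python3 plan.py -65 34 0.0185 90
```

```text
t 7.85 pos [0.5239 0.0153 0.0194] board [-63.7  33.4] ang 90.01 F [-5.9 -1.8  3.1] w 0.0643 j [-0.27  0.56  0.22  2.04 -0.21  0.57  1.87]
shift cm [0.13 0.06 0.1 ] spin 0.01 Fboard [-6.1 -0.6  3.1] tilt [-1.9e-03 -1.0e-04 -1.0e+00]
```

Call:
{"fn": "step_arm", "kwargs": {"targets": [[0.5,1.5,0,0,0],[0.5,1.5,0,0,0],[0.5,1,0,-3,0],[0.5,0,0,-3,0],[0.5,0,0,0,0]]}}

```text
time_s: 8.48
tool_pos: [0.4871, 0.0078, 0.0816]
ee_rot: [-0.309, 3.121, 0.001]
wrist_force: [0.3, -0.5, -0.4]
gripper_width: 0.046
grasp_force: 0.0
```

Call:
{"fn": "step_arm", "kwargs": {"targets": [[0.5,0,4,0,0],[0.5,0,4,0,0],[0.5,0,0,0,10],[0.5,0,0,0,10],[0.5,0,0,0,10]]}}

```text
time_s: 9.1
tool_pos: [0.4693, 0.0861, 0.0787]
ee_rot: [-0.519, -3.098, 0.001]
wrist_force: [0.2, 0.2, 0.6]
gripper_width: 0.0459
grasp_force: 0.0
```

Call:
{"fn": "step_arm", "kwargs": {"targets": [[0.5,0,0,0,10],[0.5,0,0,0,10],[0.5,0,0,0,10],[0.5,0,0,0,10],[0.5,0,0,0,10]]}}

```text
time_s: 9.72
tool_pos: [0.4694, 0.0859, 0.0787]
ee_rot: [1.78, 2.589, -0.001]
wrist_force: [-0.4, -0.2, -0.1]
gripper_width: 0.0462
grasp_force: 0.0
```

Call:
{"fn": "step_arm", "kwargs": {"targets": [[0.5,0,0,0,10],[0.5,0,0,0,0],[0.5,0,0,0,0],[0.5,0,0,0,0],[0.5,0,0,0,0]]}}

```text
time_s: 10.35
tool_pos: [0.47, 0.086, 0.0796]
ee_rot: [1.991, 2.43, 0.0]
wrist_force: [-0.4, -0.2, 0.5]
gripper_width: 0.0462
grasp_force: 0.0
```

```bash
python3 plan.py 0 118 0.0185 0;python3 - <<'E'
from h import *
im=eyes.read_camera("wrist"); cv2.imwrite("pics/w2.png",im)
cv2.imwrite("pics/w2v.png",cv2.resize(cv2.convertScaleAbs(im,alpha=1.5,beta=-90),(800,500)))
E
```

```text
t 10.35 pos [0.47   0.086  0.0796] board [-102.7  113.3] ang 0.05 F [-0.4 -0.2  0.5] w 0.0462 j [-0.78  0.44  0.64  2.15 -0.42  0.67  0.35]
shift cm [ 0.46 10.27  6.11] spin 0.05 Fboard [-0.5 -0.1  0.5] tilt [ 2.e-04  2.e-04 -1.e+00]
```

View pics/w2v.png

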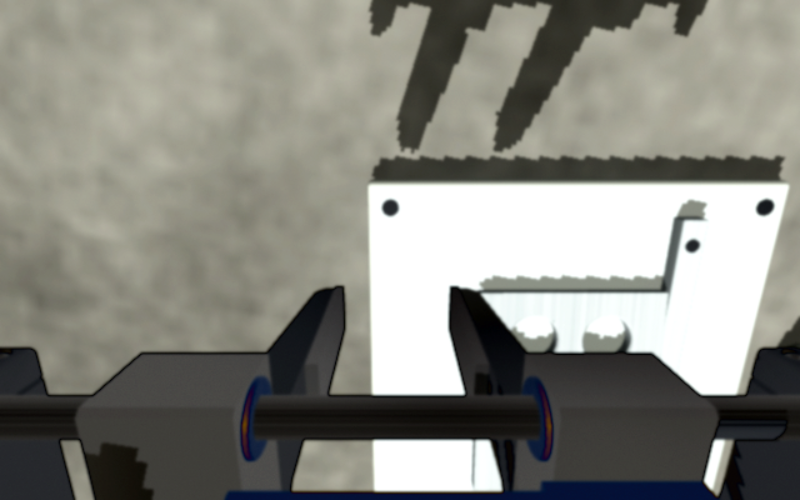

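The template lies flush and square to the rail. Its +y edge runs from about (480,291) to (668,291).

```bash
cat > bp.py <<'E'
from fit import *
def bp(p,z):
    b=np.load("b.npy");o=telemetry.get_obs();c=eyes.calibration("wrist");H=c["hand_eye"]
    M=R.from_rotvec(o["ee_rot"]).as_matrix()
    d=M@H[:3,:3]@np.linalg.inv(c["mtx"])@[p[0],p[1],1]; q=M@H[:3,3]+o["tool_pos"]
    w=q+d*(z-q[2])/d[2]; return (R.from_rotvec([0,0,-b[5]]).apply(w-b[:3])*1e3).round(1)
E
python3 - <<'E'
from bp import *
for p,z in [((480,291),.023),((668,291),.023),((668,291),.015),((370,183),.015),((788,184),.015)]: print(bp(np.array(p)*.8,z))
E
```

```text
[-54.   98.   26.9]
[55.4 98.1 26.9]
[61.  94.9 18.9]
[-117.6  159.6   18.9]
[116.9 159.3  18.9]
```

Call:
{"fn": "step_arm", "kwargs": {"targets": [[0.5,0.3,3.5,0,0],[0.5,0.2,3.5,0,0],[0.5,0,3.3,0,0],[0.5,0,0,3,0],[0.5,0,0,2.4,0]]}}

```text
time_s: 11.02
tool_pos: [0.5702, 0.1113, 0.0246]
ee_rot: [-1.991, -2.43, 0.0]
wrist_force: [-0.2, 0.6, -0.5]
gripper_width: 0.0458
grasp_force: 0.0
```

Call:
{"fn": "step_arm", "kwargs": {"targets": [[0.5,0,0,0.3,0],[0.5,0,0,0.3,0],[0.5,0,0,0.1,0],[0.5,0,0,0,0],[0.5,0,0,0,0]]}}

```text
time_s: 11.65
tool_pos: [0.5703, 0.1114, 0.0191]
ee_rot: [1.991, 2.429, 0.001]
wrist_force: [0.3, -0.9, -0.1]
gripper_width: 0.0459
grasp_force: 0.0
```

```bash
python3 plan.py 0 75 0.018 0
```

```text
t 11.65 pos [0.5703 0.1114 0.0191] board [  0.6 118.6] ang 0.02 F [ 0.3 -0.9 -0.1] w 0.0459 j [-0.66  0.68  0.54  1.92 -0.53  0.69  0.4 ]
shift cm [-4.36 -0.06  0.11] spin 0.02 Fboard [ 0.1 -0.9 -0.1] tilt [ 8.e-04  4.e-04 -1.e+00]
```

Push −y (tool −x): 118.6 → about 82 first.

Call:
{"fn": "step_arm", "kwargs": {"targets": [[0.5,-0.5,0,0,0],[0.5,-0.4,0,0,0],[0.5,-0.3,0,0,0],[0.5,-0.3,0,0,0],[0.5,-0.3,0,0,0]]}}

```text
time_s: 12.28
tool_pos: [0.5735, 0.0942, 0.0186]
ee_rot: [-1.991, -2.429, -0.001]
wrist_force: [0.2, 2.9, 1.3]
gripper_width: 0.0458
grasp_force: 1.3
```

Call:
{"fn": "step_arm", "kwargs": {"targets": [[0.5,-0.3,0,0,0],[0.5,-0.3,0,0,0],[0.5,-0.3,0,0,0],[0.5,-0.3,0,0,0],[0.5,-0.2,0,0,0]]}}

```text
time_s: 12.9
tool_pos: [0.5764, 0.0796, 0.0186]
ee_rot: [1.992, 2.429, -0.0]
wrist_force: [-1.1, 3.2, 1.3]
gripper_width: 0.0461
grasp_force: 1.3
```

```bash
python3 plan.py 0 75 0.018 0
```

```text
t 12.9 pos [0.5764 0.0796 0.0186] board [ 0.3 86.2] ang 0.0 F [-1.1  3.2  1.3] w 0.0461 j [-0.6   0.68  0.54  1.92 -0.53  0.69  0.46]
shift cm [-1.12 -0.03  0.06] spin 0.0 Fboard [-0.5  3.4  1.3] tilt [ 1.e-04 -1.e-04 -1.e+00]
```

Call:
{"fn": "step_arm", "kwargs": {"targets": [[0.5,-0.2,0,0,0],[0.5,-0.2,0,0,0],[0.5,-0.1,0,0,0],[0.5,-0.1,0,0,0],[0.5,0,0,0,0]]}}

```text
time_s: 13.52
tool_pos: [0.5776, 0.0731, 0.0186]
ee_rot: [1.992, 2.428, -0.001]
wrist_force: [0.4, -0.2, -0.8]
gripper_width: 0.0458
grasp_force: 0.0
```

Call:
{"fn": "step_arm", "kwargs": {"targets": [[0.5,-0.1,0,0,0],[0.5,-0.1,0,0,0],[0.5,0,0,0,0],[0.5,0,0,0,0],[0.5,0,0,0,0]]}}

```text
time_s: 14.15
tool_pos: [0.5779, 0.072, 0.0186]
ee_rot: [1.992, 2.429, 0.0]
wrist_force: [-1.3, -0.4, -0.1]
gripper_width: 0.0458
grasp_force: 0.0
```

```bash
python3 plan.py 0 75 0.018 0; python3 - <<'E'
from h import *
im=eyes.read_camera("top");cv2.imwrite("pics/top2.png",im)
im=eyes.read_camera("side");cv2.imwrite("pics/side2.png",im)
im=cv2.convertScaleAbs(im[170:320,275:440],alpha=1.6,beta=-110)
cv2.imwrite("pics/side2c.png",cv2.resize(im,None,fx=4,fy=4,interpolation=cv2.INTER_CUBIC))
E
```

```text
t 14.15 pos [0.5779 0.072  0.0186] board [ 0.3 78.5] ang 0.02 F [-1.3 -0.4 -0.1] w 0.0458 j [-0.59  0.68  0.54  1.92 -0.53  0.69  0.47]
shift cm [-0.35 -0.03  0.06] spin 0.02 Fboard [-1.3 -0.2 -0.1] tilt [ 1.e-04  0.e+00 -1.e+00]
```

View pics/side2c.png

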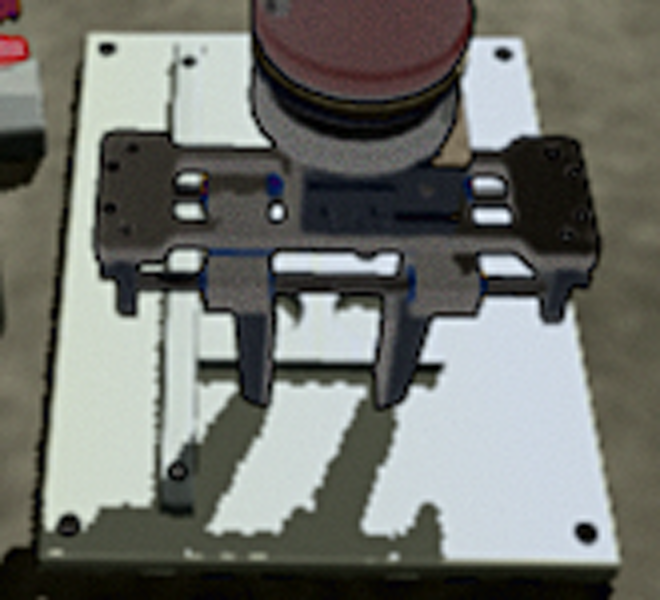

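The +y edge lies at row ~365 near the fingers, and the push force has gone. The template has probably tipped over the pins or dropped. I'll continue in 1 mm steps.

Call:
{"fn": "step_arm", "kwargs": {"targets": [[0.5,-0.1,0,0,0],[0.5,0,0,0,0],[0.5,-0.1,0,0,0],[0.5,0,0,0,0],[0.5,0,0,0,0]]}}

```text
time_s: 14.88
tool_pos: [0.5782, 0.0702, 0.0186]
ee_rot: [-1.991, -2.429, -0.0]
wrist_force: [-0.1, 0.9, -0.3]
gripper_width: 0.0461
grasp_force: 0.4
```

```bash
python3 plan.py 0 75 0.018 0
```

```text
t 14.875 pos [0.5782 0.0702 0.0186] board [ 0.3 76.7] ang 0.02 F [-0.1  0.9 -0.3] w 0.0461 j [-0.58  0.68  0.54  1.92 -0.53  0.69  0.47]
shift cm [-0.17 -0.03  0.06] spin 0.02 Fboard [ 0.1  0.9 -0.3] tilt [-1.e-04  2.e-04 -1.e+00]
```

Call:
{"fn": "step_arm", "kwargs": {"targets": [[0.5,-0.1,0,0,0],[0.5,0,0,0,0],[0.5,0,0,0,0],[0.5,0,0,0,0],[0.5,0,0,0,0]]}}

```text
time_s: 15.5
tool_pos: [0.5785, 0.0691, 0.0186]
ee_rot: [1.992, 2.429, 0.0]
wrist_force: [0.1, 2.0, 0.7]
gripper_width: 0.0458
grasp_force: 0.9
```

```bash
python3 plan.py 0 75 0.018 0
```

```text
t 15.5 pos [0.5785 0.0691 0.0186] board [ 0.3 75.5] ang 0.01 F [0.1 2.  0.7] w 0.0458 j [-0.58  0.68  0.54  1.92 -0.53  0.69  0.47]
shift cm [-0.05 -0.03  0.06] spin 0.01 Fboard [0.5 2.  0.7] tilt [ 1.e-04  0.e+00 -1.e+00]
```

Call:
{"fn": "step_arm", "kwargs": {"targets": [[0.5,-0.1,0,0,0],[0.5,0,0,0,0],[0.5,0,0,0,0],[0.5,0,0,0,0],[0.5,0,0,0,0]]}}

```text
time_s: 16.12
tool_pos: [0.5787, 0.0679, 0.0186]
ee_rot: [1.992, 2.429, -0.0]
wrist_force: [0.9, 0.5, -0.6]
gripper_width: 0.0463
grasp_force: 0.4
```

Call:
{"fn": "step_arm", "kwargs": {"targets": [[0.5,-0.1,0,0,0],[0.5,0,0,0,0],[0.5,0,0,0,0],[0.5,0,0,0,0],[0.5,0,0,0,0]]}}

```text
time_s: 16.75
tool_pos: [0.5787, 0.0677, 0.0186]
ee_rot: [-1.991, -2.429, -0.001]
wrist_force: [-1.9, 4.4, 0.2]
gripper_width: 0.0461
grasp_force: 2.2
```

```bash
python3 plan.py 0 75 0.018 0
```

```text
t 16.75 pos [0.5787 0.0677 0.0186] board [ 0.3 74. ] ang 0.03 F [-1.9  4.4  0.2] w 0.0461 j [-0.58  0.68  0.54  1.92 -0.53  0.69  0.48]
shift cm [ 0.1  -0.03  0.06] spin 0.03 Fboard [-1.   4.7  0.2] tilt [-2.e-04  6.e-04 -1.e+00]
```

It resists now, so I'll back off and look.

Call:
{"fn": "step_arm", "kwargs": {"targets": [[0.5,1,0,0,0],[0.5,2,0,0,0],[0.5,3,0,-3,0],[0.5,4,0,-5,0],[0.5,4,0,-3,0]]}}

```text
time_s: 17.38
tool_pos: [0.5517, 0.2054, 0.1294]
ee_rot: [1.991, 2.428, 0.003]
wrist_force: [0.1, 1.1, -0.2]
gripper_width: 0.0458
grasp_force: 0.0
```

Call:
{"fn": "step_arm", "kwargs": {"targets": [[0.5,2,0,0,0],[0.5,0,0,0,0],[0.5,0,0,0,0],[0.5,0,0,0,0],[0.5,0,0,0,0]]}}

```text
time_s: 18.0
tool_pos: [0.5478, 0.2216, 0.127]
ee_rot: [1.994, 2.427, -0.001]
wrist_force: [-0.5, -0.0, -0.9]
gripper_width: 0.0459
grasp_force: 0.0
```

```bash
python3 - <<'E'
from h import *
t=cv2.convertScaleAbs(eyes.read_camera("top"),alpha=1.6,beta=-110)
s=cv2.convertScaleAbs(eyes.read_camera("side"),alpha=1.6,beta=-110)
cv2.imwrite("pics/w3.png",eyes.read_camera("wrist"))
cv2.imwrite("pics/top3.png",t);cv2.imwrite("pics/side3.png",s)
a=cv2.resize(s[205:285,315:395],(500,500),interpolation=cv2.INTER_CUBIC)
b=cv2.resize(t[200:280,250:298],(300,500),interpolation=cv2.INTER_CUBIC)
b=cv2.resize(t[195:275,250:340],(300,267),interpolation=cv2.INTER_CUBIC)
b=cv2.copyMakeBorder(b,0,233,0,0,cv2.BORDER_CONSTANT)
cv2.imwrite("pics/c3.png",np.hstack([a,b]))
E
```

```text
(no output)
```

View pics/c3.png

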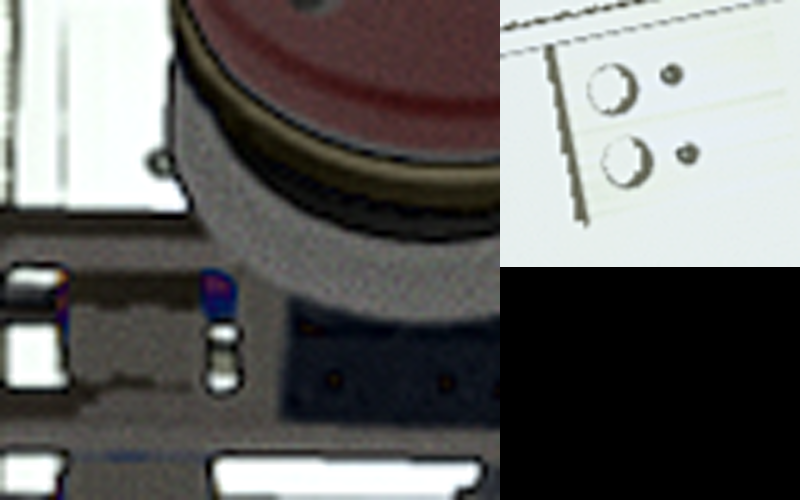

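The top view (right) shows a pin inside both holes. The side view is blocked by the hand, so I'll clear it and check properly.

Call:
{"fn": "step_arm", "kwargs": {"targets": [[0.5,3,-3,-1,0],[0.5,3,-3,-1,0],[0.5,3,-3,-1,0],[0.5,3,-3,-1,0],[0.5,3,-3,-1,0]]}}

```text
time_s: 18.77
tool_pos: [0.3701, 0.3414, 0.1778]
ee_rot: [-1.992, -2.429, -0.001]
wrist_force: [0.1, -0.1, -0.0]
gripper_width: 0.0461
grasp_force: 0.0
```

```bash
python3 - <<'E'
from h import *
T=eyes.read_camera("top");S=eyes.read_camera("side")
cv2.imwrite("pics/top4.png",T);cv2.imwrite("pics/side4.png",S)
f=lambda im,a,b:cv2.convertScaleAbs(im,alpha=a,beta=b)
s=f(S[200:280,310:400],2.2,-240); t=f(T[195:275,245:335],2.2,-240)
print(S[200:280,310:400].mean())
s=cv2.resize(s,(400,356),interpolation=cv2.INTER_CUBIC);t=cv2.resize(t,(400,356),interpolation=cv2.INTER_CUBIC)
cv2.imwrite("pics/c4.png",np.hstack([s,t]))
E
```

```text
160.61018518518517
```

View pics/c4.png

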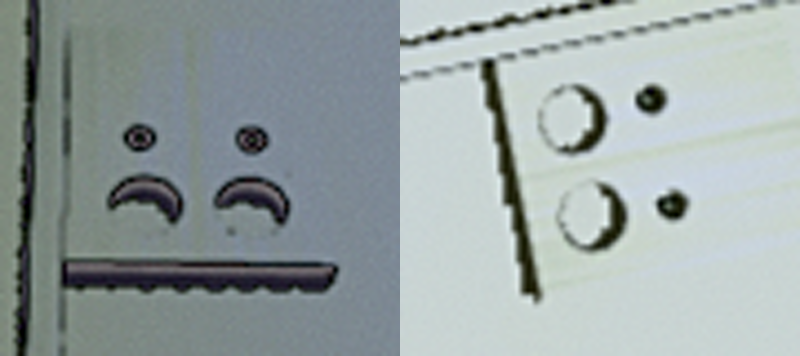

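Both views show a pin in each hole and a thin, uniform shadow along the +y edge. I'll check the fit numerically for flatness.

```bash
python3 - <<'E'
from fit import *
np.set_printoptions(precision=4,suppress=True)
b=np.load("b.npy");k=40/9
U=lambda l:np.array(l,float)/k+[245,195]
V=lambda l:np.array(l,float)/k+[310,200]
t,rt=fit([("top",[0,3,4,5,6,7],U([[95,62],[143,293],[251,98],[272,205],[172,119],[191,215]])),("side",[0,3,4,5,6,7],V([[62,261],[338,263],[140,138],[252,139],[145,208],[252,208]]))],Tp,[.593,-.005,.015,0,0,.2])
Rb=R.from_rotvec(b[3:]);print((Rb.inv().apply(t[:3]-b[:3])*1e3),(Rb.inv()*R.from_rotvec(t[3:])).as_euler('ZYX'),rt.round(1))
for n,A in [("top",U),("side",V)]:
  for h in (15,25): # predicted seated hole tops if flat (z 23) vs
    p=proj(n,tf(b,np.array([[24,0,h+8],[-24,0,h+8],[0,65,h+8]])/1e3)); o=[245,195] if n=="top" else [310,200]
    print(n,h,((p-o)*k).round(0).tolist())
E
```

```text
[-0.2722 -1.1718 17.0745] [-0.0035  0.0143 -0.0084] [ 0.1 -0.2 -0.2  2.3 -0.   0.5 -0.   0.1  0.2  0.3  0.2  0.5  0.1  0.2
 -0.5  0.2 -0.5  0.2 -0.5  0.1 -0.3 -0.6 -0.5 -0.4]
top 15 [[248.0, 100.0], [270.0, 206.0], [116.0, 182.0]]
top 25 [[248.0, 100.0], [269.0, 206.0], [114.0, 182.0]]
side 15 [[137.0, 143.0], [249.0, 145.0], [199.0, 268.0]]
side 25 [[138.0, 128.0], [251.0, 130.0], [200.0, 253.0]]
```

```bash
python3 -c "
from h import *
print(r.job_done())"
```

```text
the job is handed in; nothing more can be done
None
```

The template now sits with both holes over the pins and flat to within what I can measure (about 0.01 rad of tilt, about 1 mm off centre in y); I slid it there with the fingertips only, went nowhere near the glue bottle, cutter tub or bead box, and handed the job in at about 19 s.

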